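Set the glazed window sample on its display plinth

ROBOT

A 6-joint arm with a two-finger parallel gripper is mounted at the origin on the work surface. World frame = base frame: x ahead of the robot, y to its left, z up, the work surface at z = 0. Lengths are in mm, angles in rad, forces in N, time in s.
With the tool pointing down it reaches from about 300 to 775 mm from the base axis. Payload 14.6 kg.
Tool frame: the origin (TCP) lies at the very end of the fingers, on their centre line; the grasp point (between the pads) lies 19 mm behind it (manip.grip_depth is the distance from the TCP to the grasp point, in mm); z points along the fingers, y is the line along which they close (so a half turn about z gives the same grasp; the last joint's range is limited). The gripper opens to 85 mm and grips with 20 to 120 N. Pads are 22 mm wide; open, the fingers measure 114 mm over their backs; the gripper's body (76 mm by 85 mm) begins 54 mm behind the grasp point. The pads swing forward as they close: fully open they stand 13 mm farther back than shut.
Start: joints at [-1.359, 0.3, 1.521, -0, 1.321, -0.067], TCP at [151.354, -528.754, 231.281] pointing down, gripper open.
Joint ranges: [-3.03, 3.03], [-0.79, 2.21], [0.23, 2.52], [-1.04, 4.18], [0, 3.07], [-2.55, 2.55]. Speed limits (rad/s): [2.22, 2.22, 2.57, 3.14, 3.14, 3.14].

INTERFACE

Orientations are given as a rotation vector (axis times angle).
In Python, from plant import manip, cams gives the robot as it stands. The module is installed in compiled form; this text tells all that it offers.
- The arm moves only by the tool jog_arm, never from a script. Its argument "motion" is a list of rows, each a list of 7 numbers: the turn, a rotation vector about the world's x, y, z in rad, then the shift along the world's x, y, z in m, then the finger opening in m, from 0 to 0.0854. In form: [[ax, ay, az, tx, ty, tz, grip], ...]. A call has 1 to 12 rows; each row shifts and turns the commanded pose from where the row before left it; what a row does not reach is not made up. A row lasts 1/8 s, in which the tool goes at most 62.5 mm and 10.7 degrees, less where a joint would pass 70% of its speed; a pose out of reach is approached as far as the arm can. A call with a gripper value outside its range is refused whole. The fingers move at their own pace and stop on an object; "force" is the grip in N (left out, the last holds). Time passes only in rows, so rows that do not move let the fingers close. It gives the time, the measured TCP pose, the force, the opening and the grip force at its end, in the units of the state.
- manip.read_state(): the state, without advancing time (a new reading comes with each control period).
- cams.capture(name): name is "side" or "top"; returns a dict with "image" (384x512x3 uint8, red, green, blue), "depth" (384x512 float32, mm along the optical axis (not along the pixel's ray), 0 where there is no reading), "intrinsics" (3x3 intrinsics, pixels), "view" (4x4, takes a point from world to camera coordinates). Camera axes: x right, y up, looking along -z (the intrinsics and any distortion apply to the point x, -y, -z); pixel columns grow to the right and rows downward; lengths in mm; the calibration is good to about 2 mm. A picture is of the moment at which its call begins.
- manip.finish_job(): hands the job in; it is judged then, once.
The state is a dict: "time_s": time; "joints": joint angles; "joint_vel": joint speeds; "joint_efforts": joint torques, N m; "position": TCP position; "ee_rot": TCP orientation; "contact_force": force on the tool from outside, world axes, zero at the start; "ft_torque": the same for the moment, N m; "grip_width": finger opening in mm; "gripper_force": force on a finger pad.
Only numpy, scipy, OpenCV 4.12 (cv2) and the standard library are available. Lean on these libraries where they do the work, as an engineer would, in place of code of your own. Each camera call takes 0.05 s, during which the arm holds its last target. There are 200 camera calls.

TASK

Lift the straight window sample that has the piece of double glazing standing in it and set it down gently, upright, in the middle of the empty wooden plinth, its length square with the plinth's length, so that no edge hangs over and the border is even all round. Let go of it, and leave the other two window samples (the unglazed piece and the L-shaped corner) where they are.

Things in the scene. Friction and masses are not known exactly. Their poses are not given: they have to be found in the camera images.
- sample: glazed sample, loose, 0.3 to 0.65 kg: 100 mm (x) of white window profile, 64 mm wide (y), from 32 to 58 mm height 52 mm wide; along its middle stands firm double glazing, 24 mm thick (y), 96 mm long, 58 to 112 mm above the underside, clear with an aluminium strip on top and ends: lift it by this. Origin: centre of underside, z up. Its two ends are alike: half a turn makes no difference
- plinth: the empty display plinth: a plain light-wood block 150 mm long (x), 112 mm wide (y), 25 mm high, fixed to the desk. Origin: centre of its underside, on the desk; its flat top is 25 mm above. An identical plinth elsewhere carries the L-shaped corner sample
- offcut: bystander, loose: the unglazed sample, 100 mm (x) of the same white profile, 64 mm wide (y), 58 mm high, without glass. Origin: centre of the underside
- corner: bystander, loose: L-shaped window corner standing on the other plinth: white foot 120 mm long (x), 50 mm wide (y), 42 mm high, white post 42 by 50 mm at its -x end up to 120 mm, a stub of glazing in the corner. Origin: centre of the foot's underside, 25 mm above the desk; its top is 145 mm above the desk
There are look-alikes about, which are no part of the job. What is shaped like the sample but yellow is not meant.

How it is judged:
By the outcome, as a careful person would: the job done as asked, in the order asked, and still so for the second after the job is handed in, with the robot touching nothing.
It also fails if it takes over 35 s, if anything falls off the work surface, if the arm or the gripper's body presses on something with over 40 N, if the wrist force passes 120 N, or if a joint passes its speed limit or range.

## Working session

There is one attempt and no reset: what is moved stays moved. The work goes in short steps, Python scripts to look and compute and a tool call to move; the robot and the scene stay as the last step left them, time stands still between calls to the robot, and variables do not carry over. Pictures are saved under pics/ and viewed, at most 10 in all, crops included, and the job is handed in when it is done.

Besides the shell and the picture viewer there is one more tool, called after "Emit:" by a JSON object that holds its "api" and its "payload", one argument or row to a line. jog_arm: Moves the arm, as the interface text tells. Its arguments: {"type":"object","properties":{"motion":{"type":"array"},"force":{"type":"number"}},"required":["motion"]}

```bash
mkdir -p pics; python3 - <<'E'
from plant import manip,cams
import cv2,numpy as np
for n in("top","side"):
    c=cams.capture(n); cv2.imwrite(f"pics/{n}0.png",c["image"][:,:,::-1]); np.savez(f"{n}0.npz",**c)
    print(n,c["intrinsics"].tolist(),np.round(c["view"],3).tolist(),[k for k in c])
s=manip.read_state();print(s)
E
```

```text
top [[439.4592089946823, 0.0, 257.0912434485661], [0.0, 439.4592089946823, 194.89623390266001], [0.0, 0.0, 1.0]] [[-0.017, -1.0, -0.008, 24.569], [0.997, -0.018, 0.074, -558.821], [-0.074, -0.007, 0.997, -1256.536], [0.0, 0.0, 0.0, 1.0]] ['image', 'depth', 'intrinsics', 'view']
side [[468.96496383287365, 0.0, 257.2478547213453], [0.0, 468.96496383287365, 188.6617383547404], [0.0, 0.0, 1.0]] [[-0.893, -0.449, -0.002, 479.292], [0.232, -0.465, 0.854, -169.395], [-0.385, 0.763, 0.52, -1136.683], [0.0, 0.0, 0.0, 1.0]] ['image', 'depth', 'intrinsics', 'view']
{'time_s': 0.1, 'joints': array([-1.35864055e+00,  3.00430168e-01,  1.52153151e+00,  3.37082713e-05,
        1.32068530e+00, -6.66268274e-02]), 'joint_vel': array([-0.00127209, -0.00082621, -0.00165853,  0.00133808, -0.00112317,
       -0.00024204]), 'joint_efforts': array([ 4.05481289e-03, -5.44381535e+01, -3.62371266e+01,  4.31383501e-05,
        3.02321932e-03,  4.01675868e-05]), 'position': array([ 151.29838522, -528.56207302,  230.76473232]), 'ee_rot': array([-3.11007971e+00, -4.36334535e-01,  6.92188844e-05]), 'contact_force': array([-0.1850791 , -0.443747  ,  0.60271076]), 'ft_torque': array([-0.01762464, -0.05333191, -0.02926163]), 'gripper_force': 0.0, 'grip_width': 85.28124229492644}
```

View pics/top0.png

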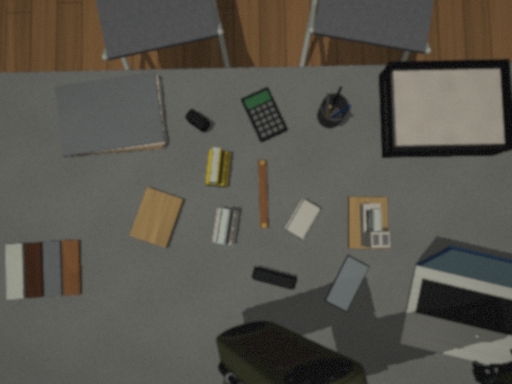

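View pics/side0.png

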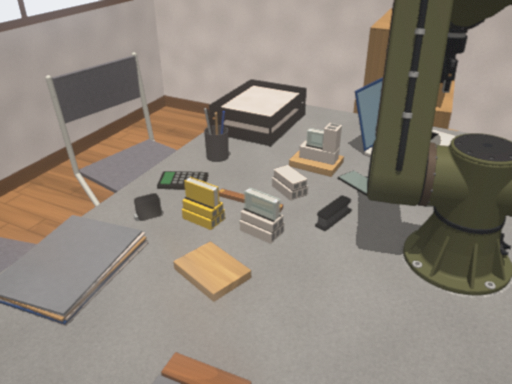

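Candidates:
- White glazed sample: top (226,226), side (262,212). This one fits the description.
- Yellow look-alike: top (218,167), side (203,202). Rejected.
- Unglazed offcut: top (303,218), side (290,181). Rejected.
- Corner on the other plinth: top (372,222), side (322,145). Rejected.

The empty plinth is at top (157,217), side (212,269). I'll check the choice in one close crop.

```bash
cat > h.py <<'E'
import numpy as np,cv2
def ray(c,uv,z):
    K=c["intrinsics"];V=c["view"];R=V[:3,:3];o=-R.T@V[:3,3]
    uv=np.atleast_2d(np.array(uv,float))
    d=np.c_[(uv[:,0]-K[0,2])/K[0,0],-(uv[:,1]-K[1,2])/K[1,1],-np.ones(len(uv))]@R
    return o+d*((z-o[2])/d[:,2])[:,None]
def proj(c,P):
    P=np.atleast_2d(P);V=c["view"];K=c["intrinsics"];q=P@V[:3,:3].T+V[:3,3]
    return np.c_[K[0,0]*q[:,0]/-q[:,2]+K[0,2],K[1,1]*-q[:,1]/-q[:,2]+K[1,2]]
E
python3 - <<'E'
from h import *
t=dict(np.load("top0.npz"));s=dict(np.load("side0.npz"))
a=cv2.resize(t["image"][195:255,120:250],(780,360),interpolation=cv2.INTER_CUBIC)
b=cv2.resize(s["image"][180:300,165:295],(260,240),interpolation=cv2.INTER_CUBIC)
o=np.zeros((600,780,3),np.uint8);o[:360]=a;o[360:,:260]=b
o[360:,300:700]=cv2.resize(s["image"][180:240,230:330],(400,240),interpolation=cv2.INTER_CUBIC)
cv2.imwrite("pics/crop1.png",o[:,:,::-1])
# plinth by colour, top view
hsv=cv2.cvtColor(t["image"],cv2.COLOR_RGB2HSV)
m=cv2.inRange(hsv,(8,70,70),(25,255,255));m[:, :120]=0;m[:,195:]=0;m[:180]=0;m[255:]=0
c=max(cv2.findContours(m,0,2)[0],key=cv2.contourArea);bx=cv2.boxPoints(cv2.minAreaRect(c));print(bx)
P=ray(t,bx,25);print(P.round(1),P.mean(0)); d=np.diff(P,axis=0);print(np.linalg.norm(d,axis=1),np.degrees(np.arctan2(d[:,1],d[:,0])))
# white sample: low saturation bright
m=((hsv[...,2]>105)&(hsv[...,1]<60)).astype(np.uint8)
print("depths\n",t["depth"][205:248:3,208:246:2].round(0).astype(int))
E
```

```text
[[128.71385 235.31076]
 [146.3077  185.46152]
 [183.65538 198.64307]
 [166.06154 248.49231]]
[[448.6 386.9  25. ]
 [592.2 336.3  25. ]
 [551.8 227.7  25. ]
 [409.  279.1  25. ]] [500.40546582 307.51632667  25.        ]
[152.19031851 115.80533701 151.73788442] [ -19.43632383 -110.39823163  160.21061532]
depths
 [[1298    0 1297 1297 1302 1293 1297 1298 1299 1301 1298 1296 1296 1298
  1296 1299 1299 1297 1294]
 [1300 1299 1296 1299 1296 1245 1237 1184 1187 1236 1296 1296 1298 1293
  1293 1302 1297 1299 1298]
 [1296 1299 1295 1297 1293 1237 1240 1188 1185 1184 1189 1197 1236 1241
  1238 1263 1298 1295 1298]
 [1293 1296 1294 1293 1270 1238 1242 1184 1182 1183 1185 1217 1231 1239
  1256 1267 1296 1295 1302]
 [1295 1294 1296 1295 1262 1234 1188 1186 1180 1185 1186 1232 1236 1233
  1261 1271 1295 1293 1292]
 [1294 1288 1293 1293 1263 1238 1181 1184 1184 1183 1180 1231 1236 1240
  1263 1290 1293 1292 1292]
 [1295 1292 1295 1289 1234 1238 1180 1186 1182 1182 1189 1229 1236 1234
  1261 1295 1293 1293 1292]
 [1296 1293 1286 1292 1232 1235 1178 1181 1182 1181 1205 1233 1234 1245
  1261 1291 1292 1289 1295]
 [1290 1291 1291 1257 1234 1179 1182 1179 1181 1185 1222 1230 1235 1266
  1261 1290 1290 1289 1291]
 [1292 1293 1291 1265 1237 1180 1179 1182 1182 1180 1228 1232 1231 1262
  1283 1293 1292 1289 1291]
 [1293 1293 1294 1235 1232 1178 1176 1181 1180 1181 1224 1231 1236 1258
  1285 1293 1290 1288 1296]
 [1293 1292 1285 1237 1232 1177 1182 1180 1182 1201 1233 1232 1231 1259
  1288 1288 1291 1287 1293]
 [1291 1289 1254 1229 1181 1177 1174 1181 1178 1216 1228 1229 1253 1256
  1291 1289 1288 1286 1290]
 [1286 1290 1291 1291    0 1287 1286 1289 1290 1292 1234 1235 1258 1284
  1283 1291 1290 1289 1292]
 [1289 1291 1288 1288 1288 1288 1285 1286 1285 1286 1288 1283 1293 1291
  1286 1283 1284 1288 1289]]
```

View pics/crop1.png

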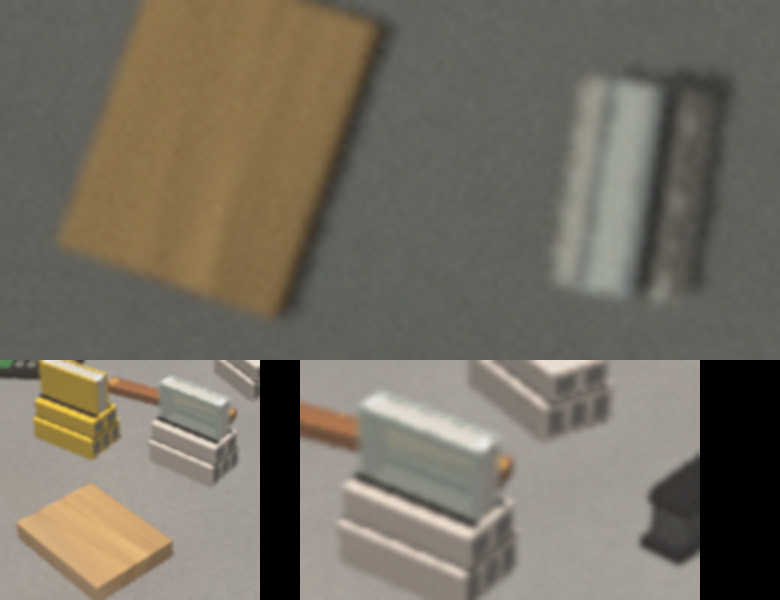

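The crop confirms it: white profile with clear glazing at top (226,226), not the yellow one. The plinth is at top (157,217) with nothing on it. Next I get the poses from the strip at z≈112.

```bash
cat >> h.py <<'E'
def cloud(c):
    K=c["intrinsics"];V=c["view"];v,u=np.mgrid[:384,:512];d=c["depth"].astype(float)
    q=np.dstack([(u-K[0,2])/K[0,0]*d,-(v-K[1,2])/K[1,1]*d,-d])
    P=(q-V[:3,3])@V[:3,:3];P[d==0]=np.nan;return P
def rect(xy):
    (c,wh,a)=cv2.minAreaRect(np.float32(xy));b=cv2.boxPoints((c,wh,a));e=max(b[1]-b[0],b[2]-b[1],key=np.linalg.norm)
    return np.round(c,1),np.round(wh,1),round(np.degrees(np.arctan2(e[1],e[0]))%180,1)
def report(n,c,lo,hi,box):
    P=cloud(c);m=(P[...,2]>lo)&(P[...,2]<hi)&(P[...,0]>box[0])&(P[...,0]<box[1])&(P[...,1]>box[2])&(P[...,1]<box[3])
    k,lab,st,_=cv2.connectedComponentsWithStats(m.astype(np.uint8));
    if k<2: print(n,"none");return
    m=lab==1+np.argmax(st[1:,4]);Q=P[m];e=np.linalg.svd(Q[:,:2]-Q[:,:2].mean(0),full_matrices=False)[2][0]
    print(n,len(Q),"mean",Q.mean(0).round(1),"rect",*rect(Q[:,:2]),"pca",np.degrees(np.arctan2(e[1],e[0])).round(1)%180)
E
python3 - <<'E'
from h import *
t=dict(np.load("top0.npz"));s=dict(np.load("side0.npz"))
for n,c in(("top",t),("side",s)):
    report(n+" glass",c,100,125,(380,600,0,200))
    report(n+" plinth",c,14,38,(370,630,200,410))
P=cloud(t)
m=(P[...,2]>98)&(P[...,0]>380)&(P[...,0]<600)&(P[...,1]>0)&(P[...,1]<200)
# strip corners through z=112 plane
ys,xs=np.nonzero(m);sel=(ys>200);c=np.c_[xs,ys][sel]
print("ray rect",rect(ray(t,c,112)[:,:2]))
for n,z,b in(("yellow",112,(600,760,20,240)),("offcut",58,(430,600,-180,-40)),("corner",145,(400,620,-400,-200))):
    report(n,t,z-15,z+15,b)
E
```

```text
top glass 324 mean [471.5 107.1 111.1] rect [471.7 107.5] [24.6 93.9] 170.3 pca 170.5
top plinth 2023 mean [500.7 306.8  25. ] rect [501.3 307.9] [114.  149.6] 160.4 pca 160.1
side glass 331 mean [466.9 111.7 108.8] rect [469.7 108.3] [30.  98.6] 169.7 pca 171.6
side plinth 2315 mean [493.7 315.4  23.9] rect [499.7 308.5] [115.5 154. ] 160.0 pca 160.4
ray rect (array([471.7, 106.9]), array([25. , 93.5]), np.float32(170.6))
yellow 302 mean [642.9 126.8 110.7] rect [642.9 127.1] [24.4 87.6] 173.3 pca 173.0
offcut 670 mean [ 488.6 -113.7   57.5] rect [ 488.5 -114.1] [ 52.5 100.3] 148.7 pca 148.2
corner 336 mean [ 429.8 -302.8  144.4] rect [ 429.1 -304.8] [51.  41.7] 89.0 pca 90.5
```

Emit:
{"api": "jog_arm", "payload": {
  "motion": [
    [0,0,0.18,0.0213,0.0424,0.003,0.065],
    [0,0,0.18,0.0213,0.0424,0.003,0.065],
    [0,0,0.18,0.0213,0.0424,0.003,0.065],
    [0,0,0.18,0.0213,0.0424,0.003,0.065],
    [0,0,0.18,0.0213,0.0424,0.003,0.065],
    [0,0,0.18,0.0213,0.0424,0.003,0.065],
    [0,0,0.18,0.0213,0.0424,0.003,0.065],
    [0,0,0.18,0.0213,0.0424,0.003,0.065],
    [0,0,0.18,0.0213,0.0424,0.003,0.065],
    [0,0,0.18,0.0213,0.0424,0.003,0.065],
    [0,0,0.18,0.0213,0.0424,0.003,0.065],
    [0,0,0,0,0,0,0.065]
  ]
}}

```text
time_s: 1.6
position: [386.3, -60.3, 264.2]
ee_rot: [-1.333, -2.844, -0.0]
contact_force: [0.0, -0.6, 0.2]
grip_width: 65.1
gripper_force: 0.0
```

Emit:
{"api": "jog_arm", "payload": {
  "motion": [
    [0,0,0.177,0.0213,0.0419,-0.014,0.065],
    [0,0,0.177,0.0213,0.0419,-0.014,0.065],
    [0,0,0.177,0.0213,0.0419,-0.014,0.065],
    [0,0,0.177,0.0213,0.0419,-0.014,0.065],
    [0,0,0,0,0,0,0.065],
    [0,0,0,0,0,0,0.065]
  ]
}}

```text
time_s: 2.35
position: [470.7, 104.3, 208.2]
ee_rot: [-0.279, -3.129, 0.001]
contact_force: [-1.1, -0.0, -0.9]
grip_width: 65.2
gripper_force: 0.0
```

```bash
python3 - <<'E'
from h import *
from plant import manip,cams
s=manip.read_state();r=s["ee_rot"];print(s["position"],r,s["joints"].round(2),"yline",(2*np.degrees(np.arctan2(r[1],r[0]))-90)%180)
c=cams.capture("side");o=c["image"][90:260,150:370]
cv2.imwrite("pics/side1.png",cv2.resize(o,(770,595),interpolation=cv2.INTER_CUBIC)[:,:,::-1])
report("side glass",c,100,125,(380,600,0,200))
E
```

```text
[470.66099232 104.26502599 208.20295286] [-2.78623436e-01 -3.12872830e+00  6.07313915e-04] [ 0.14  0.17  1.74 -0.    1.24 -1.25] yline 79.82209735785722
side glass 333 mean [467.  111.6 108.5] rect [469.6 108.1] [30.  98.2] 171.4 pca 171.8
```

View pics/side1.png

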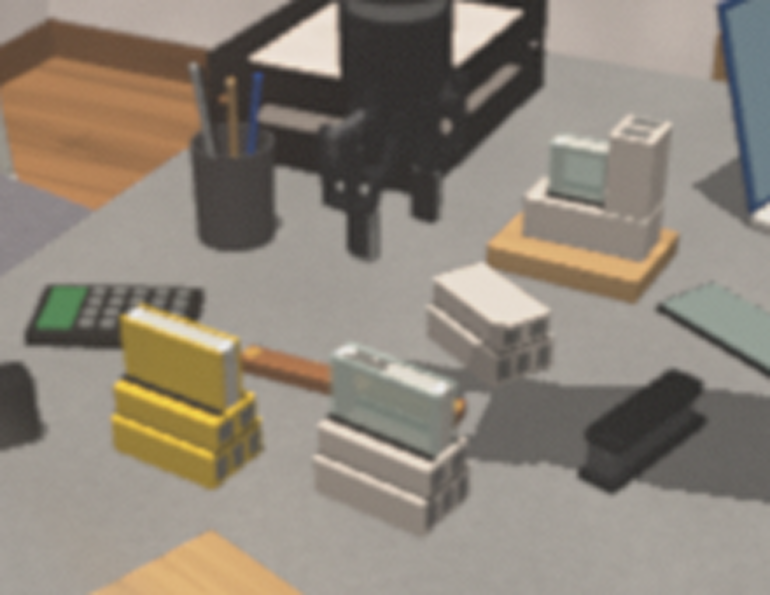

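The gripper sits above the sample (strip at crop pixel (395,370)) with its fingers either side of the glazing. A small correction, then down to TCP z≈70.

Emit:
{"api": "jog_arm", "payload": {
  "motion": [
    [0,0,0.01,0.001,0.003,-0.018,0.065],
    [0,0,0,0,0,-0.03,0.065],
    [0,0,0,0,0,-0.03,0.065],
    [0,0,0,0,0,-0.025,0.065],
    [0,0,0,0,0,-0.02,0.065],
    [0,0,0,0,0,-0.01,0.065],
    [0,0,0,0,0,-0.004,0.065],
    [0,0,0,0,0,0,0.065]
  ],
  "force": 35
}}

```text
time_s: 3.4
position: [472.1, 108.0, 71.8]
ee_rot: [0.259, 3.13, 0.0]
contact_force: [0.1, 0.3, 0.3]
grip_width: 65.1
gripper_force: 0.0
```

Emit:
{"api": "jog_arm", "payload": {
  "motion": [
    [0,0,0,0,-0.0005,0,0.045],
    [0,0,0,0,0,0,0.035],
    [0,0,0,0,0,0,0.03],
    [0,0,0,0,0,0,0.026],
    [0,0,0,0,0,0,0.02],
    [0,0,0,0,0,0,0.015],
    [0,0,0,0,0,0,0.01],
    [0,0,0,0,0,0,0.01],
    [0,0,0,0,0,0,0.01]
  ],
  "force": 50
}}

```text
time_s: 4.53
position: [471.9, 107.8, 71.4]
ee_rot: [0.259, 3.131, 0.0]
contact_force: [-1.4, 2.3, 4.1]
grip_width: 23.2
gripper_force: 49.3
```

Emit:
{"api": "jog_arm", "payload": {
  "motion": [
    [0,0,0,0,0,0.003,0.01],
    [0,0,0,0,0,0.006,0.01],
    [0,0,0,0,0,0.01,0.01],
    [0,0,0,0,0,0.015,0.01],
    [0,0,0,0,0,0.015,0.01],
    [0,0,0,0,0,0.015,0.01],
    [0,0,0,0,0,0.01,0.01],
    [0,0,0,0,0,0.006,0.01],
    [0,0,0,0,0,0,0.01],
    [0,0,0,0,0,0,0.01]
  ]
}}

```text
time_s: 5.78
position: [471.6, 107.7, 150.8]
ee_rot: [-0.258, -3.13, 0.0]
contact_force: [-0.6, 0.2, -4.5]
grip_width: 23.4
gripper_force: 49.3
```

```bash
python3 - <<'E'
from h import *
from plant import manip,cams
s=manip.read_state();print(s["position"],s["ee_rot"],s["contact_force"],s["ft_torque"],s["grip_width"])
o=[]
c=cams.capture("side");o.append(cv2.resize(c["image"][110:250,190:330],(400,400)))
c=cams.capture("top");o.append(cv2.resize(c["image"][160:300,150:290],(400,400)))
cv2.imwrite("pics/lift.png",np.hstack(o)[:,:,::-1])
E
```

```text
[471.63708304 107.73073406 150.83202675] [-2.58461216e-01 -3.13014674e+00  2.62164322e-04] [-0.62714064  0.17459117 -4.48083344] [-0.01006623  0.01484133  0.02995549] 23.433569010862243
```

View pics/lift.png

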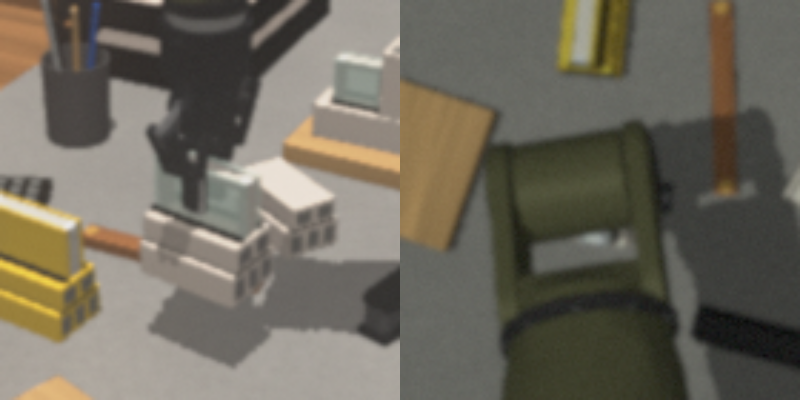

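The sample is lifted and hanging level (left half, around (205,255)). Now carry it over the plinth.

Emit:
{"api": "jog_arm", "payload": {
  "motion": [
    [0,0,-0.01,0.0016,0.011,0,0.01],
    [0,0,-0.025,0.004,0.027,0,0.01],
    [0,0,-0.035,0.0057,0.039,0,0.01],
    [0,0,-0.041,0.0067,0.046,0,0.01],
    [0,0,-0.035,0.0057,0.039,0,0.01],
    [0,0,-0.025,0.004,0.027,0,0.01],
    [0,0,-0.01,0.0016,0.011,0,0.01],
    [0,0,0,0,0,0,0.01],
    [0,0,0,0,0,-0.01,0.01],
    [0,0,0,0,0,-0.01,0.01],
    [0,0,0,0,0,0,0.01],
    [0,0,0,0,0,0,0.01]
  ]
}}

```text
time_s: 7.38
position: [501.3, 307.6, 131.4]
ee_rot: [0.541, 3.095, 0.0]
contact_force: [0.1, -0.4, -5.0]
grip_width: 23.3
gripper_force: 50.1
```

```bash
python3 - <<'E'
from h import *
from plant import manip,cams
s=manip.read_state();r=s["ee_rot"];print(s["position"],s["contact_force"],s["ft_torque"],"len axis",(2*np.degrees(np.arctan2(r[1],r[0])))%180)
c=cams.capture("side");np.savez("side2.npz",**c)
cv2.imwrite("pics/over.png",cv2.resize(c["image"][150:320,130:330],(700,595),interpolation=cv2.INTER_CUBIC)[:,:,::-1])
E
```

```text
[501.30153069 307.55053519 131.40188596] [ 0.12632057 -0.39702063 -4.98369238] [0.01051311 0.0021163  0.04365235] len axis 160.16821342039867
```

View pics/over.png

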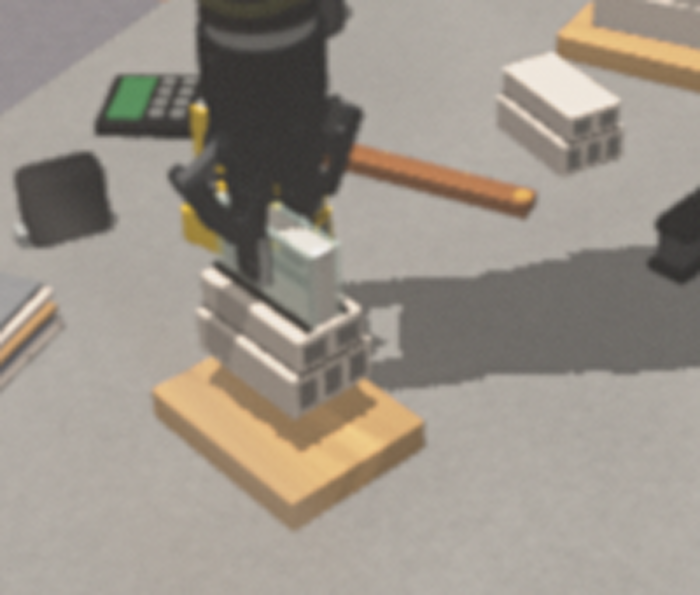

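The sample is over the plinth and parallel to it (sample at crop (285,330), plinth at (290,430)). Lowering gently.

Emit:
{"api": "jog_arm", "payload": {
  "motion": [
    [0,0,0,-0.0004,0,-0.006,0.01],
    [0,0,0,0,0,-0.008,0.01],
    [0,0,0,0,0,-0.007,0.01],
    [0,0,0,0,0,-0.005,0.01],
    [0,0,0,0,0,-0.003,0.01],
    [0,0,0,0,0,-0.002,0.01],
    [0,0,0,0,0,-0.001,0.01],
    [0,0,0,0,0,0,0.01],
    [0,0,0,0,0,0,0.01]
  ]
}}

```text
time_s: 8.55
position: [500.8, 307.8, 99.4]
ee_rot: [0.54, 3.095, 0.0]
contact_force: [0.6, 0.0, -4.0]
grip_width: 23.3
gripper_force: 50.3
```

Emit:
{"api": "jog_arm", "payload": {
  "motion": [
    [0,0,0,0,0,-0.001,0.01],
    [0,0,0,0,0,-0.0007,0.01],
    [0,0,0,0,0,-0.0006,0.01],
    [0,0,0,0,0,-0.0004,0.01],
    [0,0,0,0,0,0,0.01],
    [0,0,0,0,0,0,0.01]
  ]
}}

```text
time_s: 9.3
position: [500.8, 307.7, 96.6]
ee_rot: [0.54, 3.095, -0.0]
contact_force: [0.2, 0.3, -4.6]
grip_width: 23.8
gripper_force: 50.3
```

Emit:
{"api": "jog_arm", "payload": {
  "motion": [
    [0,0,0,0,0,-0.0004,0.01],
    [0,0,0,0,0,0,0.01],
    [0,0,0,0,0,-0.0004,0.01],
    [0,0,0,0,0,0,0.01],
    [0,0,0,0,0,0,0.01]
  ]
}}

```text
time_s: 9.93
position: [500.9, 307.9, 96.4]
ee_rot: [0.54, 3.094, 0.001]
contact_force: [-3.2, 0.7, 5.0]
grip_width: 23.0
gripper_force: 51.5
```

Contact made (vertical force went from −4.6 to +5 N). Release and retreat upward.

Emit:
{"api": "jog_arm", "payload": {
  "motion": [
    [0,0,0,0,0,0,0.026],
    [0,0,0,0,0,0,0.03],
    [0,0,0,0,0,0,0.045],
    [0,0,0,0,0,0,0.065],
    [0,0,0,0,0,0,0.065],
    [0,0,0,0,0,0.015,0.065],
    [0,0,0,0,0,0.03,0.065],
    [0,0,0,0,0,0.04,0.065],
    [0,0,0,0,0,0.03,0.065],
    [0,0,0,0,0,0,0.065]
  ]
}}

```text
time_s: 11.18
position: [501.5, 308.2, 214.4]
ee_rot: [0.54, 3.091, 0.005]
contact_force: [-1.2, -0.3, -0.1]
grip_width: 64.7
gripper_force: 0.0
```

Emit:
{"api": "jog_arm", "payload": {
  "motion": [
    [0,0,0,-0.02,-0.055,0.01,0.065],
    [0,0,0,-0.02,-0.055,0.01,0.065],
    [0,0,0,-0.02,-0.055,0,0.065],
    [0,0,0,-0.02,-0.055,0,0.065],
    [0,0,0,-0.01,-0.03,0,0.065],
    [0,0,0,0,0,0,0.065],
    [0,0,0,0,0,0,0.065]
  ]
}}

```text
time_s: 12.05
position: [410.9, 58.1, 230.8]
ee_rot: [-0.541, -3.095, -0.0]
contact_force: [0.4, 0.8, 0.1]
grip_width: 64.8
gripper_force: 0.0
```

```bash
python3 - <<'E'
from h import *
from plant import manip,cams
s=manip.read_state();print(s["time_s"],s["position"],s["contact_force"])
o=[]
for n in("top","side"):
    c=cams.capture(n);np.savez(n+"3.npz",**c)
    report(n+" glass",c,128,145,(400,600,200,420))
    report(n+" profile",c,74,92,(400,600,200,420))
    report(n+" plinth",c,14,36,(370,630,200,410))
    o.append(cv2.resize(c["image"][160:300,110:250] if n=="top" else c["image"][170:310,145:285],(400,400),interpolation=cv2.INTER_CUBIC))
cv2.imwrite("pics/placed.png",np.hstack(o)[:,:,::-1])
E
```

```text
12.05 [410.86989575  58.1183164  230.7880556 ] [0.36401915 0.7521534  0.14167608]
top glass 354 mean [500.2 307.  135.9] rect [500.6 307.4] [25.2 95.1] 159.9 pca 160.3
top profile 253 mean [497.2 290.1  84. ] rect [500.2 290.1] [108.   45.9] 0.1 pca 164.4
top plinth 1117 mean [501.2 300.4  24.9] rect [501.4 308. ] [113.  149.8] 160.1 pca 163.0
side glass 386 mean [495.9 310.8 134.8] rect [499. 308.] [26.5 99.8] 159.6 pca 160.4
side profile 449 mean [490.8 325.3  83. ] rect [498.4 310.8] [ 53.4 101.9] 164.0 pca 172.0
side plinth 1292 mean [481.2 337.2  24.1] rect [499.4 309. ] [114.7 153.4] 160.3 pca 8.400000000000006
```

View pics/placed.png

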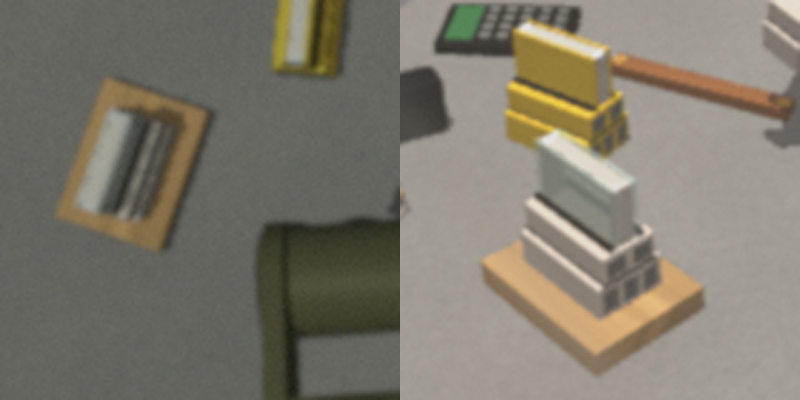

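The sample stands upright and centred on the plinth (left (125,165), right (595,230)): centre within about 1 mm and axis within 0.2°. The gripper is clear.

```bash
python3 -c "
from plant import manip
print(manip.finish_job())"
```

```text
the job is handed in; nothing more can be done
None
```

The white glazed sample is standing upright on the empty plinth, centred to within about 1 mm and square to within about 0.2°; I let go of it, did not touch the other two samples, and handed the job in after about 12 s.

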